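# Switch on the kiln at its guarded toggle

## Robot

A 6-joint arm with a two-finger parallel gripper is mounted at the origin on a cart in front of the work surface, level with it; the furniture and walls round the work are solid. World frame = base frame: x ahead of the robot, y to its left, z up, the work surface at z = 0. Lengths are in m, angles in rad, forces in N, time in s.
With the tool pointing down it reaches from about 0.275 to 0.725 m from the base axis. Payload 15.9 kg.
Tool frame: the origin (TCP) lies between the finger pads; the fingertips stand 19 mm ahead of it and the grasp point (between the pads) is the TCP; z points along the fingers, y is the line along which they close (so a half turn about z gives the same grasp; the last joint's range is limited). The gripper opens to 85 mm and grips with 20 to 120 N. Pads are 22 mm wide; open, the fingers measure 114 mm over their backs; the gripper's body (76 mm by 85 mm) begins 54 mm behind the grasp point. The pads swing forward as they close: fully open they stand 13 mm farther back than shut.
Start: joints at [-1.235, 0.213, -0.034, 1.323, 0, 1.571], TCP at [0.165, -0.472, 0.25] pointing down, gripper open.
Joint ranges: [-2.98, 2.98], [-0.74, 1.72], [-1.14, 1.35], [-2.1, 2.04], [-1.57, 1.44], [-3.14, 3.14]. Speed limits (rad/s): [1.89, 1.89, 2.39, 2.57, 3.14, 3.14].

## Interface

Orientations are given as a unit quaternion [w, x, y, z].
In Python, from workcell import env, optics, finder gives the robot as it stands. The module is installed in compiled form; this text tells all that it offers.
- The arm moves only by the tool drive_tool, never from a script. Its argument "plan" is a list that holds one entry, the list of rows, each a list of 7 numbers: the shift along the tool's x, y, z in m, then the turn, a rotation vector about the tool's x, y, z in rad, then the opening, from -1 (shut) to 1 (fully open), so that 0 is half open. In form: [[[x, y, z, rx, ry, rz, claw], ...]]. A call has exactly 5 rows; each row shifts and turns the commanded pose from where the row before left it, along the tool's axes as they then stand; what a row does not reach is not made up. A row lasts 1/12 s, in which the tool goes at most 41.7 mm and 7.16 degrees, less where a joint would pass 70% of its speed; a pose out of reach is approached as far as the arm can. A call with a gripper value outside its range is refused whole. The fingers move at their own pace and stop on an object; the grip force is fixed at half the most. Time passes only in rows, so rows that do not move let the fingers close, or fill a call up. It gives the time, the measured TCP pose, the force, the opening and the grip force at its end, in the units of the state.
- env.observe(): the state, without advancing time (a new reading comes with each control period).
- optics.snapshot(name): name is "scene" or "top"; returns a dict with "image" (384x512x3 uint8, blue, green, red), "mtx" (3x3 intrinsics, pixels), "dist" ([k1, k2, p1, p2, k3] as OpenCV has them; the pictures are not rectified), "extrinsics" (4x4, takes a point from camera to world coordinates). Camera axes: x right, y up, looking along -z (the intrinsics and any distortion apply to the point x, -y, -z); pixel columns grow to the right and rows downward; lengths in m; the calibration is good to about 2 mm. A picture is of the moment at which its call begins. There is no depth.
- env.hand_in(): hands the job in; it is judged then, once.
Trained networks look in a picture, given as the dict that the camera call returned (one of the last four; its "shot" number tells which), for a name from the list of things; names that differ only in an ending like _2 or _b are one class to them, and where a whole thing is asked for, a point or a joint stands for the part that bears it (a point fixed in the world has none). Each returns a list of dicts, best first, with "conf" (0 to 1); they miss things now and then, are a little off and sometimes report something else, mostly with a low value. They report only what shows in the picture. A call takes as long as a camera call.
- finder.recognise(picture, name): "location" ([x, y, z] in m, in world coordinates, good to about 4 mm: the middle of the surface that is visible of it).
The state is a dict: "time_s": time; "joints": joint angles; "joint_velocities": joint speeds; "joint_torque": joint torques, N m; "ee_pos": TCP position; "orientation": TCP orientation; "force": force on the tool from outside, world axes, zero at the start; "ft_torque": the same for the moment, N m; "finger_gap": finger opening in m; "gripper_force": force on a finger pad.
Only numpy, scipy, OpenCV 4.12 (cv2) and the standard library are available. Lean on these libraries where they do the work, as an engineer would, in place of code of your own. Each camera call takes 0.05 s, during which the arm holds its last target. There are 200 camera calls.

## Task

Switch on the kiln at the taller of the two guarded switch boxes: without pinching or gripping anything, gently lift the hinged guard with the back of a finger under its front lip, and while the guard rests up on the finger push the toggle beneath it all the way over from the front to the back with the fingertip. Then draw the finger out, so that the guard drops fully shut over the toggle. Leave the lower switch box and the pottery standing around alone.

Things in the scene. Friction and masses are not known exactly. Their poses are not given: they have to be found in the camera images.
- kiln_switch: kiln switch, the TALLER of the two guarded switch boxes: grey box fixed to the table, 150 (x) x 130 (y) x 100 mm high without its guard. Origin: centre of underside; x points from its louvred front (near the robot) to its back, y left, z up. Toggle pivot at x=-2, y=0, 5 mm above the box top; guard hinge along y at x=+60, 14 mm above the top.
- kiln_guard (a joint): guard over this box's toggle: steel hood 80 mm wide, roof 160 mm above the table, hinged at its back. 0 = shut, grows as its front is lifted up and back, stop at 0.95 rad. About 100 g; falls shut from any angle unless held up. Box-top kerbs 26 mm high at y=+-46 (x=-33 to +61) close the sides; the front below the lip is open.
- kiln_lip (a point): middle of the front edge underside of this guard's finger lip: a level flange 3 to 5 mm thick, 80 mm wide (y), that reaches 20 mm forward of the hood's front wall; moves with the guard. Shut, this point is at x=-70 mm in the box frame, 130 mm above the table, 30 mm above the box top, free below. Lift it along its arc; a level push can jam.
- kiln_toggle (a joint): toggle lever under this guard: 0 = off, leaning 0.4 rad towards the box's front; 0.8 = on, leaning 0.4 rad towards its back. Friction holds it wherever it is left; 1 to 2 N at its end moves it.
- kiln_toggle_tip (a point): centre of the 13 mm ball at the end of this toggle lever, 42 mm from the pivot; the lever is 8 mm thick; moves with the lever.
- fan_switch: fan switch, the LOWER of the two guarded switch boxes, otherwise alike; to be left alone: grey box fixed to the table, 150 (x) x 130 (y) x 55 mm high without its guard. Origin: centre of underside; x points from its louvred front (near the robot) to its back, y left, z up. Toggle pivot at x=-2, y=0, 5 mm above the box top; guard hinge along y at x=+60, 14 mm above the top.
- fan_guard (a joint): guard over this box's toggle: steel hood 80 mm wide, roof 115 mm above the table, hinged at its back. 0 = shut, grows as its front is lifted up and back, stop at 0.95 rad. About 100 g; falls shut from any angle unless held up. Box-top kerbs 26 mm high at y=+-46 (x=-33 to +61) close the sides; the front below the lip is open.
- fan_lip (a point): middle of the front edge underside of this guard's finger lip: a level flange 3 to 5 mm thick, 80 mm wide (y), that reaches 20 mm forward of the hood's front wall; moves with the guard. Shut, this point is at x=-70 mm in the box frame, 85 mm above the table, 30 mm above the box top, free below. Lift it along its arc; a level push can jam.
- fan_toggle (a joint): toggle lever under this guard: 0 = off, leaning 0.4 rad towards the box's front; 0.8 = on, leaning 0.4 rad towards its back. Friction holds it wherever it is left; 1 to 2 N at its end moves it.
- fan_toggle_tip (a point): centre of the 13 mm ball at the end of this toggle lever, 42 mm from the pivot; the lever is 8 mm thick; moves with the lever.
- jar: bystander: lidded glaze jar, 49 mm wide, 72 high, stands between the boxes, loose; origin at the centre of its underside. Not to be moved.
- pot: bystander: small pinch pot, 62 mm wide, 46 high, loose; origin at the centre of its underside. Not to be moved.
- bowl: bystander: glazed tea bowl, 84 mm wide, 56 high, loose; origin at the centre of its underside. Not to be moved.
- cone_rack: bystander: small clay pad with three upright cones, 24 x 73 x 54 mm, loose; origin at the centre of its underside. Not to be moved.
- cutter: bystander: round steel clay cutter, 55 mm wide, 26 high, loose; origin at the centre of its underside. Not to be moved.
- tile: bystander: L-shaped glaze test tile, 27 x 34 x 58 mm, loose; origin at the centre of its underside. Not to be moved.

How it is judged:
On the way, in this order (a step that is already met when the one before it is completed fails the run):
1. the kiln guard is lifted (over 0.25 rad) with the toggle still off (value of joint kiln_guard above 0.25 rad and value of joint kiln_toggle below 0.4 rad), for 0.05 s.
2. the kiln toggle is pushed over (past 0.65 of 0.8 rad) while the guard rests lifted on the finger (value of joint kiln_toggle above 0.65 rad and value of joint kiln_guard above 0.2 rad and contact force between the fingers and kiln_guard above 0.05 N), for 0.05 s.
At the end, for the whole second after the job is handed in: The kiln toggle is over to the back (above 0.65 of 0.8 rad) and its guard has dropped shut (below 0.06 rad); the fan switch is still off (toggle below 0.1 rad) with its guard shut (below 0.06 rad); no bystander is more than 30 mm from where it stood (value of joint kiln_toggle above 0.65 rad and value of joint each of kiln_guard, fan_guard below 0.06 rad and value of joint fan_toggle below 0.1 rad and not (distance of any of jar, pot, bowl, cone_rack, cutter, tile from where it was at the start of the episode above 0.03 m)); the robot touches nothing.
It fails at once if the lower (fan) switch box is operated: its guard lifted over 0.15 rad or its toggle moved over 0.1 rad (value of joint fan_guard above 0.15 rad or value of joint fan_toggle above 0.1 rad).
It fails at once if a bystander is moved or lifted by more than 30 mm (distance of any of jar, pot, bowl, cone_rack, cutter, tile from where it was at the start of the episode above 0.03 m).
It fails at once if the kiln guard is gripped or forced (over 25 N from the fingers) (contact force between the fingers and kiln_guard above 25 N).
It also fails if it takes over 51 s, if anything falls off the work surface, if the arm or the gripper's body presses on something with over 40 N, if the wrist force passes 120 N, or if a joint passes its speed limit or range.

## Working session

There is one attempt and no reset: what is moved stays moved. The work goes in short steps, Python scripts to look and compute and a tool call to move; the robot and the scene stay as the last step left them, time stands still between calls to the robot, and variables do not carry over. Pictures are saved under pics/ and viewed, at most 10 in all, crops included, and the job is handed in when it is done.

Besides the shell and the picture viewer there is one more tool, called after "Request:" as name([rows], argument=value, ...), one row to a line, values as JSON. drive_tool: Moves the arm, as the interface text tells. Its arguments: {"type":"object","properties":{"plan":{"type":"array"}},"required":["plan"]}

```bash
mkdir -p pics; cat > h.py <<'E'
from workcell import env, optics, finder
import cv2, numpy as np
def proj(s,P):
    E=np.array(s["extrinsics"]);P=np.atleast_2d(P).astype(float)
    c=(P-E[:3,3])@E[:3,:3]; c=c*[1,-1,-1]
    return cv2.projectPoints(c.reshape(-1,1,3),np.zeros(3),np.zeros(3),np.array(s["mtx"],float),np.array(s["dist"],float))[0].reshape(-1,2)
E
python3 - <<'E'
from h import *
print(env.observe())
S={n:optics.snapshot(n) for n in("scene","top")}
for n,s in S.items():
    print(n,np.round(s["extrinsics"],3).tolist())
    cv2.imwrite(f"pics/{n}0.png",s["image"])
    for k in ["kiln_switch","kiln_guard","kiln_lip","kiln_toggle_tip","fan_switch","fan_lip","jar","pot","bowl","cone_rack","cutter","tile"]:
        print(k,[(np.round(d["location"],3).tolist(),round(d["conf"],2)) for d in finder.recognise(s,k)[:2]])
a=np.hstack([S["scene"]["image"],S["top"]["image"]])
E
```

```text
{'time_s': 0.0, 'joints': array([-1.23500031e+00,  2.13344824e-01, -3.50521837e-02,  1.32349123e+00,
       -3.69026378e-07,  1.57080596e+00]), 'joint_velocities': array([-0.00038056,  0.00051023, -0.00025945, -0.0010785 ,  0.00014068,
        0.00143742]), 'joint_torque': array([-1.21478704e-03, -6.86157489e+01,  4.87118518e+01,  1.77399802e-02,
        4.46503157e-05,  1.71325712e-05]), 'ee_pos': array([ 0.16465709, -0.47177841,  0.24982455]), 'orientation': array([-5.38244672e-04,  9.85938867e-01,  1.67105513e-01, -9.14188787e-05]), 'force': array([-0.22435193, -0.56490133, -1.15750634]), 'ft_torque': array([-0.04262841, -0.02833627,  0.02155944]), 'gripper_force': 0.0, 'finger_gap': 0.08496459328568286}
scene [[-0.668, 0.469, -0.578, 0.015], [-0.744, -0.413, 0.526, 0.553], [0.008, 0.781, 0.624, 0.719], [0.0, 0.0, 0.0, 1.0]]
kiln_switch [([0.55, 0.21, 0.098], 0.66), ([0.594, -0.135, 0.054], 0.35)]
kiln_guard [([0.571, 0.193, 0.154], 0.82)]
kiln_lip [([0.569, 0.193, 0.161], 0.95)]
kiln_toggle_tip []
fan_switch [([0.591, -0.137, 0.054], 0.93), ([0.606, -0.154, 0.11], 0.32)]
fan_lip []
jar [([0.602, 0.017, 0.052], 0.84)]
pot [([0.412, -0.038, 0.028], 0.8)]
bowl [([0.39, -0.285, 0.035], 0.78)]
cone_rack [([0.407, 0.236, 0.013], 0.72), ([0.511, 0.004, 0.015], 0.26)]
cutter [([0.515, 0.004, 0.015], 0.82)]
tile [([0.564, 0.359, 0.015], 0.73)]
top [[0.216, 0.834, -0.508, -0.171], [-0.976, 0.187, -0.109, -0.118], [0.004, 0.52, 0.854, 1.336], [0.0, 0.0, 0.0, 1.0]]
kiln_switch [([0.548, 0.217, 0.136], 0.74)]
kiln_guard [([0.572, 0.202, 0.159], 0.56)]
kiln_lip [([0.577, 0.2, 0.155], 0.67)]
kiln_toggle_tip []
fan_switch [([0.597, -0.175, 0.089], 0.84)]
fan_lip [([0.608, -0.163, 0.118], 0.78)]
jar []
pot [([0.609, -0.163, 0.118], 0.36)]
bowl []
cone_rack [([0.409, 0.237, 0.015], 0.63)]
cutter [([0.578, 0.202, 0.157], 0.72)]
tile [([0.561, 0.359, 0.014], 0.4)]
```

View pics/scene0.png

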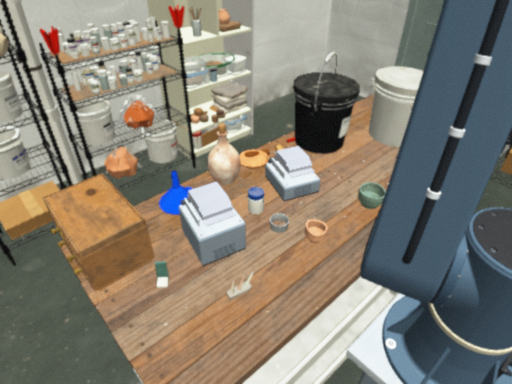

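View pics/top0.png

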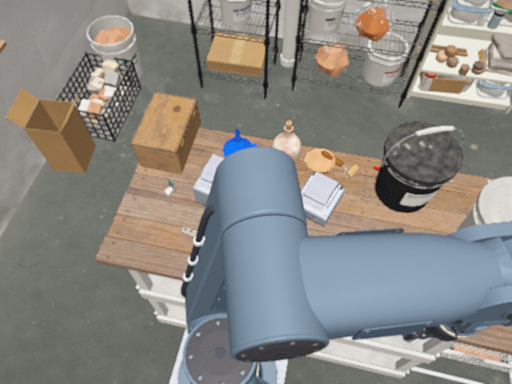

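The scene shows the kiln box around (212,222), the jar at (256,200) and the fan box at (292,172). In the top view the arm half hides the kiln box at (208,180). I'll enlarge the kiln box to get its yaw.

```bash
python3 - <<'E'
import cv2
a=cv2.imread("pics/scene0.png")[170:275,165:305]
cv2.imwrite("pics/crop.png",cv2.resize(a,None,fx=5.5,fy=5.5,interpolation=cv2.INTER_CUBIC))
E
```

```text
(no output)
```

View pics/crop.png

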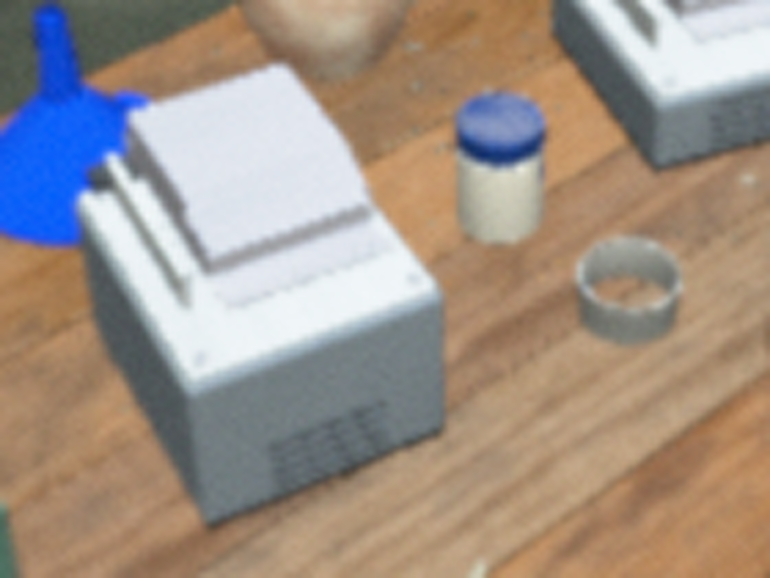

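The crop shows the kiln box clearly. In crop pixels, the top front-left corner is at (190,388), front-right at (440,300), back-left at (80,200), with bottom corners at (212,522) and (441,432). I'll fit the pose to these.

```bash
cat > fit.py <<'E'
from h import *
from scipy.optimize import least_squares
s=optics.snapshot("scene")
M=np.array([[-75,65,100],[-75,-65,100],[75,65,100],[-75,65,0],[-75,-65,0],[-70,40,134],[-70,-40,134]])/1e3
U=(np.array([[190,388],[440,300],[80,200],[212,522],[441,432],[230,305],[387,240]])+.5)/5.5-.5+[165,170]
def W(p,M): c,q=np.cos(p[2]),np.sin(p[2]); return M@np.array([[c,q,0],[-q,c,0],[0,0,1]])+[p[0],p[1],0]
r=least_squares(lambda p:(proj(s,W(p,M))-U).ravel(),[.57,.2,.1],loss="soft_l1")
print(r.x,(proj(s,W(r.x,M))-U).round(1).tolist())
# other: with z free
r2=least_squares(lambda p:(proj(s,W(p,M)+[0,0,p[3]])-U).ravel(),[.57,.2,.1,0],loss="soft_l1");print(r2.x)
for n,p in dict(lip=[-70,0,130],tip=[-18.4,0,143.7],hinge=[60,0,114]).items(): print(n,W(r.x,np.array([p])/1e3))
E
python3 fit.py
```

```text
[ 0.59539748  0.18059489 -0.20519791] [[-0.5, -0.1], [1.3, -2.6], [-2.5, -1.5], [-0.9, 2.2], [1.4, -0.0], [-0.2, -0.0], [1.0, 0.5]]
[ 0.62376996  0.16058944 -0.22237406 -0.03554082]
lip [[0.52686604 0.19485815 0.13      ]]
tip [[0.5773835  0.18434409 0.1437    ]]
hinge [[0.65413872 0.16836923 0.114     ]]
```

```bash
cat >> fit.py <<'E'
print(s["mtx"],s["dist"],proj(s,[[.602,.017,.052],[.515,.004,.015],[.571,.193,.154],[.407,.236,.013],[.564,.359,.015]]).round(1).tolist())
k=5.5
im=cv2.resize(s["image"][170:275,165:305],None,fx=k,fy=k,interpolation=cv2.INTER_CUBIC)
def L(A,col):
    u=((proj(s,W(r.x,np.array(A)/1e3))-[165,170]+.5)*k-.5).round().astype(int); cv2.polylines(im,[u.reshape(-1,1,2)],True,col,1)
L([[-75,65,100],[-75,-65,100],[75,-65,100],[75,65,100]],(0,0,255))
L([[-75,65,0],[-75,-65,0],[75,-65,0],[75,65,0]],(0,255,0))
L([[-50,40,160],[-50,-40,160],[60,-40,160],[60,40,160]],(255,0,0))
cv2.imwrite("pics/ov.png",im)
E
python3 fit.py
```

```text
[ 0.59539748  0.18059489 -0.20519791] [[-0.5, -0.1], [1.3, -2.6], [-2.5, -1.5], [-0.9, 2.2], [1.4, -0.0], [-0.2, -0.0], [1.0, 0.5]]
[ 0.62376996  0.16058944 -0.22237406 -0.03554082]
lip [[0.52686604 0.19485815 0.13      ]]
tip [[0.5773835  0.18434409 0.1437    ]]
hinge [[0.65413872 0.16836923 0.114     ]]
[[350.99693702   0.         254.49281521]
 [  0.         350.99693702 190.61332653]
 [  0.           0.           1.        ]] [-0.06614179  0.          0.          0.          0.        ] [[254.8, 199.0], [278.1, 221.4], [210.5, 203.8], [241.2, 289.9], [162.0, 276.8]]
```

View pics/ov.png

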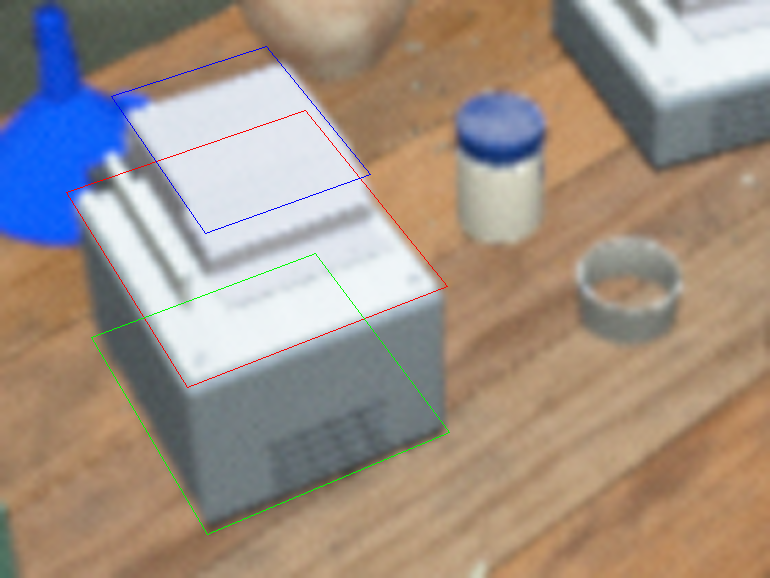

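The overlay fits the lip and top front edge to about 5 mm: box at about (0.595, 0.181), yaw -0.205. I'll approach with closed fingers side by side, nearly level and tilted 12° down, along box x. First I'll work out the approach rows.

```bash
cat >> h.py <<'E'
from scipy.spatial.transform import Rotation as R
BOX=[.5954,.1806,-.205]
def tgt(lx,ly,tipz,tilt,yaw=BOX[2]):
    "tip centre at box-local (lx,ly) mm, height mm -> TCP pos, R; tool y horizontal"
    c,q=np.cos(BOX[2]),np.sin(BOX[2]); P=np.array([BOX[0]+c*lx/1e3-q*ly/1e3,BOX[1]+q*lx/1e3+c*ly/1e3,tipz/1e3])
    z=np.array([np.cos(yaw)*np.cos(tilt),np.sin(yaw)*np.cos(tilt),-np.sin(tilt)])
    y=np.array([-np.sin(yaw),np.cos(yaw),0]); return P-.019*z,R.from_matrix(np.c_[np.cross(y,z),y,z])
def cur():
    o=env.observe(); w,x,y,z=o["orientation"]; return np.array(o["ee_pos"]),R.from_quat([x,y,z,w])
def rows(p0,r0,p1,r1,n):
    v=(r0.inv()*r1).as_rotvec()/n; out=[]
    for i in range(n):
        out.append(np.r_[(r0*R.from_rotvec(v*i)).inv().apply((p1-p0)/n),v])
    return np.array(out)
E
python3 - <<'E'
from h import *
p0,r0=cur()
for sgn in(1,-1):
    p,r=tgt(-100,0,240,.21)
    if sgn<0: r=r*R.from_rotvec([0,0,np.pi])
    print(p,np.degrees((r0.inv()*r).magnitude()), (r0.inv()*r).as_rotvec())
print(r0.as_matrix().round(2))
E
```

```text
[0.47930042 0.20473952 0.24396074] 156.0326234186468 [-1.68774164 -0.46785945 -2.0854031 ]
[0.47930042 0.20473952 0.24396074] 82.97859725678437 [-0.36738707  1.32530071  0.45390755]
[[ 0.94  0.33  0.  ]
 [ 0.33 -0.94  0.  ]
 [ 0.   -0.   -1.  ]]
```

Request:
drive_tool([
  [[0.033,-0.022,-0.002,0,0,0,-1],[0.033,-0.022,-0.002,0,0,0,-1],[0.033,-0.022,-0.002,0,0,0,-1],[0.033,-0.022,-0.002,0,0,0,-1],[0.033,-0.022,-0.002,0,0,0,-1]],
])

```text
time_s: 1.82
ee_pos: [0.2849, -0.3123, 0.2605]
orientation: [0.0, 0.986, 0.167, 0.0]
force: [-0.8, -0.2, -0.4]
finger_gap: 0.0253
gripper_force: 0.0
```

Request:
drive_tool([
  [[0.033,-0.022,-0.002,0,0,0,-1],[0.033,-0.022,-0.002,0,0,0,-1],[0.033,-0.022,-0.002,0,0,0,-1],[0.033,-0.022,-0.002,0,0,0,-1],[0.033,-0.022,-0.002,0,0,0,-1]],
])

```text
time_s: 2.23
ee_pos: [0.4046, -0.1537, 0.2707]
orientation: [0.0, 0.986, 0.167, 0.0]
force: [1.0, -0.8, -0.5]
finger_gap: -0.0002
gripper_force: 0.0
```

```bash
python3 - <<'E'
from h import *
p0,r0=cur(); print(p0,env.observe()["joints"].round(2))
p,r=tgt(-105,0,250,.21); r=r*R.from_rotvec([0,0,np.pi])
print(rows(p0,r0,p,r,15).round(3).tolist())
E
```

```text
[ 0.40460545 -0.15374164  0.27065158] [-0.36  0.07 -0.15  1.35 -0.    2.44]
[[0.012, -0.021, 0.001, -0.024, 0.088, 0.03], [0.012, -0.021, 0.002, -0.024, 0.088, 0.03], [0.011, -0.022, 0.002, -0.024, 0.088, 0.03], [0.01, -0.022, 0.002, -0.024, 0.088, 0.03], [0.009, -0.023, 0.003, -0.024, 0.088, 0.03], [0.008, -0.023, 0.003, -0.024, 0.088, 0.03], [0.007, -0.023, 0.003, -0.024, 0.088, 0.03], [0.006, -0.023, 0.003, -0.024, 0.088, 0.03], [0.005, -0.024, 0.003, -0.024, 0.088, 0.03], [0.004, -0.024, 0.003, -0.024, 0.088, 0.03], [0.003, -0.024, 0.002, -0.024, 0.088, 0.03], [0.002, -0.024, 0.002, -0.024, 0.088, 0.03], [0.001, -0.024, 0.002, -0.024, 0.088, 0.03], [0.0, -0.024, 0.001, -0.024, 0.088, 0.03], [-0.0, -0.024, 0.001, -0.024, 0.088, 0.03]]
```

```bash
python3 - <<'E'
from h import *
p0,r0=cur()
r1=r0*R.from_rotvec([0,0,-.6])*R.from_rotvec([0,0,-.6])*R.from_rotvec([0,0,-.6])
p1=np.array([.42,.06,.29]); out=[];r=r0
for i in range(15):
    out.append(np.r_[r.inv().apply((p1-p0)/15),0,0,-.12]); r=r*R.from_rotvec([0,0,-.12])
for o in out: print(o.round(3).tolist())
p,q=tgt(-105,0,250,.21)
print((r1.inv()*q).as_rotvec())
E
```

```text
[0.006, -0.013, -0.001, 0.0, 0.0, -0.12]
[0.007, -0.012, -0.001, 0.0, 0.0, -0.12]
[0.009, -0.011, -0.001, 0.0, 0.0, -0.12]
[0.01, -0.01, -0.001, 0.0, 0.0, -0.12]
[0.011, -0.009, -0.001, 0.0, 0.0, -0.12]
[0.012, -0.008, -0.001, 0.0, 0.0, -0.12]
[0.013, -0.006, -0.001, 0.0, 0.0, -0.12]
[0.014, -0.005, -0.001, 0.0, 0.0, -0.12]
[0.014, -0.003, -0.001, 0.0, 0.0, -0.12]
[0.014, -0.001, -0.001, 0.0, 0.0, -0.12]
[0.014, 0.001, -0.001, 0.0, 0.0, -0.12]
[0.014, 0.002, -0.001, 0.0, 0.0, -0.12]
[0.014, 0.004, -0.001, 0.0, 0.0, -0.12]
[0.013, 0.006, -0.001, 0.0, 0.0, -0.12]
[0.012, 0.007, -0.001, 0.0, 0.0, -0.12]
[-0.54277611 -1.28203136 -0.67084266]
```

Request:
drive_tool([
  [[0.006,-0.013,-0.001,0,0,-0.12,-1],[0.007,-0.012,-0.001,0,0,-0.12,-1],[0.009,-0.011,-0.001,0,0,-0.12,-1],[0.01,-0.01,-0.001,0,0,-0.12,-1],[0.011,-0.009,-0.001,0,0,-0.12,-1]],
])

```text
time_s: 2.65
ee_pos: [0.41, -0.0843, 0.2754]
orientation: [-0.0, 0.891, 0.454, -0.0]
force: [0.4, 0.3, 0.3]
finger_gap: 0.0003
gripper_force: 0.0
```

Request:
drive_tool([
  [[0.012,-0.008,-0.001,0,0,-0.12,-1],[0.013,-0.006,-0.001,0,0,-0.12,-1],[0.014,-0.005,-0.001,0,0,-0.12,-1],[0.014,-0.003,-0.001,0,0,-0.12,-1],[0.014,-0.001,-0.001,0,0,-0.12,-1]],
])

```text
time_s: 3.07
ee_pos: [0.4147, -0.0126, 0.2805]
orientation: [0.0, 0.717, 0.697, 0.0]
force: [0.5, -0.1, 0.4]
finger_gap: -0.0001
gripper_force: 0.0
```

Request:
drive_tool([
  [[0.014,0.001,-0.001,0,0,-0.12,-1],[0.014,0.002,-0.001,0,0,-0.12,-1],[0.014,0.004,-0.001,0,0,-0.12,-1],[0.013,0.006,-0.001,0,0,-0.12,-1],[0.012,0.007,-0.001,0,0,-0.12,-1]],
])

```text
time_s: 3.48
ee_pos: [0.4208, 0.0581, 0.2854]
orientation: [0.0, 0.479, 0.878, 0.0]
force: [0.1, 0.6, -0.5]
finger_gap: -0.0001
gripper_force: 0.0
```

```bash
python3 - <<'E'
from h import *
p0,r0=cur(); print(p0,env.observe()["joints"].round(2))
p,r=tgt(-105,0,250,.21)
print(rows(p0,r0,p,r,15).round(3).tolist())
s=optics.snapshot("top"); cv2.imwrite("pics/top1.png",s["image"])
for k in["kiln_lip","kiln_switch","kiln_guard"]: print(k,[(np.round(d["location"],3).tolist(),round(d["conf"],2)) for d in finder.recognise(s,k)[:2]])
E
```

```text
[0.42080423 0.05811549 0.28540585] [ 0.14  0.05 -0.13  1.39 -0.    1.14]
[[0.006, 0.008, 0.002, -0.036, -0.086, -0.044], [0.006, 0.009, 0.002, -0.036, -0.086, -0.044], [0.006, 0.009, 0.002, -0.036, -0.086, -0.044], [0.006, 0.009, 0.001, -0.036, -0.086, -0.044], [0.005, 0.009, 0.001, -0.036, -0.086, -0.044], [0.005, 0.009, 0.001, -0.036, -0.086, -0.044], [0.005, 0.009, 0.001, -0.036, -0.086, -0.044], [0.004, 0.01, 0.001, -0.036, -0.086, -0.044], [0.004, 0.01, 0.001, -0.036, -0.086, -0.044], [0.004, 0.01, 0.001, -0.036, -0.086, -0.044], [0.003, 0.01, 0.001, -0.036, -0.086, -0.044], [0.003, 0.01, 0.001, -0.036, -0.086, -0.044], [0.003, 0.01, 0.001, -0.036, -0.086, -0.044], [0.002, 0.01, 0.002, -0.036, -0.086, -0.044], [0.002, 0.01, 0.002, -0.036, -0.086, -0.044]]
kiln_lip []
kiln_switch [([0.595, -0.168, 0.076], 0.27)]
kiln_guard []
```

Request:
drive_tool([
  [[0.006,0.008,0.001,-0.036,-0.086,-0.044,-1],[0.006,0.009,0.001,-0.036,-0.086,-0.044,-1],[0.006,0.009,0.001,-0.036,-0.086,-0.044,-1],[0.006,0.009,0.001,-0.036,-0.086,-0.044,-1],[0.006,0.009,0.001,-0.036,-0.086,-0.044,-1]],
])

```text
time_s: 4.1
ee_pos: [0.4389, 0.1069, 0.2786]
orientation: [0.232, 0.372, 0.899, -0.024]
force: [0.2, -0.7, 0.2]
finger_gap: 0.0001
gripper_force: 0.0
```

Request:
drive_tool([
  [[0.005,0.009,0.001,-0.036,-0.086,-0.044,-1],[0.005,0.009,0.001,-0.036,-0.086,-0.044,-1],[0.005,0.01,0.001,-0.036,-0.086,-0.044,-1],[0.004,0.01,0.001,-0.036,-0.086,-0.044,-1],[0.004,0.01,0.001,-0.036,-0.086,-0.044,-1]],
])

```text
time_s: 4.52
ee_pos: [0.4558, 0.1565, 0.2679]
orientation: [0.445, 0.236, 0.862, -0.047]
force: [1.6, 0.1, -0.2]
finger_gap: 0.0003
gripper_force: 0.0
```

Request:
drive_tool([
  [[0.003,0.01,0.001,-0.036,-0.086,-0.044,-1],[0.003,0.01,0.001,-0.036,-0.086,-0.044,-1],[0.003,0.01,0.001,-0.036,-0.086,-0.044,-1],[0.002,0.01,0.001,-0.036,-0.086,-0.044,-1],[0.002,0.01,0.001,-0.036,-0.086,-0.044,-1]],
])

```text
time_s: 4.93
ee_pos: [0.4712, 0.1936, 0.2588]
orientation: [0.579, 0.127, 0.803, -0.059]
force: [0.1, 1.2, 0.4]
finger_gap: -0.0001
gripper_force: 0.0
```

```bash
cat > st.py <<'E'
from h import *
import sys
def state():
    p,r=cur(); z=r.as_matrix()[:,2]; t=p+.019*z-[BOX[0],BOX[1],0]; c,q=np.cos(BOX[2]),np.sin(BOX[2])
    o=env.observe()
    print("t",round(o["time_s"],2),"tip local mm",(np.array([c*t[0]+q*t[1],-q*t[0]+c*t[1],t[2]])*1e3).round(1),"dir az/tilt",np.arctan2(z[1],z[0]).round(3),np.arcsin(-z[2]).round(3),"y",r.as_matrix()[:,1].round(2),"F",np.array(o["force"]).round(1),"q",o["joints"].round(2))
def to(lx,ly,z,tilt,n,off=0):
    p0,r0=cur(); p,r=tgt(lx,ly,z,tilt); print(rows(p0,r0,p,r,n).round(4)[[0,n//2,-1]].tolist())
E
python3 - <<'E'
from st import *
state()
s=optics.snapshot("scene"); a=s["image"][110:290,130:370]; cv2.imwrite("pics/s1.png",cv2.resize(a,None,fx=3.3,fy=3.3,interpolation=cv2.INTER_CUBIC))
E
```

```text
t 4.93 tip local mm [-106.3  -13.5  252.7] dir az/tilt -0.259 0.327 y [0.27 0.96 0.05] F [0.1 1.2 0.4] q [ 0.93 -0.12 -1.06 -0.21 -1.07  0.72]
```

View pics/s1.png

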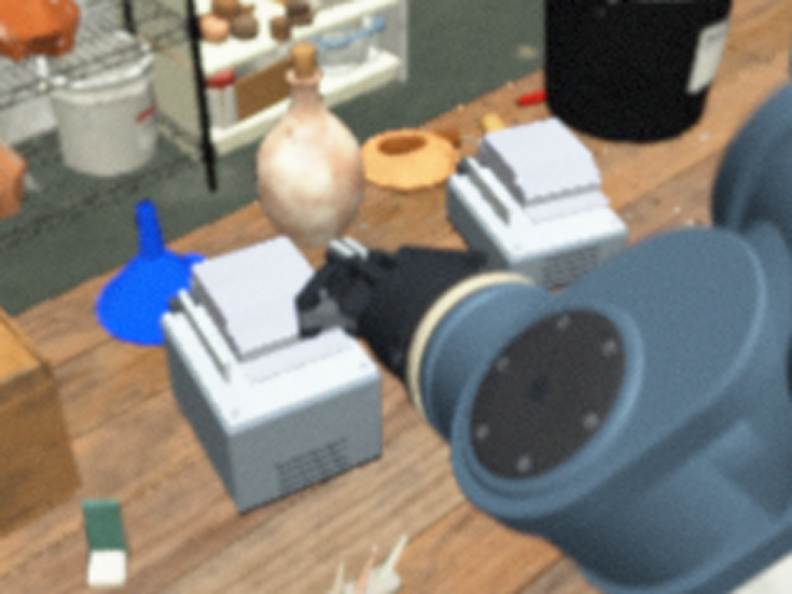

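The closed fingers (tip about (221,204) in full-picture pixels) are left and above in front of the hood, pointing along box x. The cone rack is well below the wrist.

```bash
python3 - <<'E'
from st import *
s=optics.snapshot("scene"); p,r=cur(); print(proj(s,[p+.019*r.as_matrix()[:,2],p]))
p0,r0=cur(); p1,r1=tgt(-95,0,185,.21)
print(rows(p0,r0,p1,r1,5).round(3).tolist())
E
```

```text
[[231.65570026 187.56108479]
 [235.05215125 189.97881648]]
[[0.012, 0.002, 0.006, -0.011, -0.024, -0.014], [0.013, 0.002, 0.006, -0.011, -0.024, -0.014], [0.013, 0.002, 0.006, -0.011, -0.024, -0.014], [0.013, 0.002, 0.006, -0.011, -0.024, -0.014], [0.013, 0.002, 0.005, -0.011, -0.024, -0.014]]
```

Request:
drive_tool([
  [[0.012,0.002,0.006,-0.011,-0.024,-0.014,-1],[0.013,0.002,0.006,-0.011,-0.024,-0.014,-1],[0.013,0.002,0.006,-0.011,-0.024,-0.014,-1],[0.013,0.002,0.006,-0.011,-0.024,-0.014,-1],[0.013,0.002,0.005,-0.011,-0.024,-0.014,-1]],
])

```text
time_s: 5.45
ee_pos: [0.4891, 0.2328, 0.2041]
orientation: [0.612, 0.093, 0.782, -0.078]
force: [0.1, 1.5, 0.9]
finger_gap: 0.0003
gripper_force: 0.0
```

```bash
python3 - <<'E'
from st import *
state()
p0,r0=cur(); p1,r1=tgt(-95,0,115,.21)
print(rows(p0,r0,p1,r1,5).round(3).tolist())
E
```

```text
t 5.45 tip local mm [-96.2  28.7 199.5] dir az/tilt -0.245 0.242 y [ 0.24  0.97 -0.01] F [0.1 1.5 0.9] q [ 0.96  0.19 -1.13 -0.72 -1.14  0.56]
[[0.016, -0.006, 0.005, -0.008, -0.006, 0.0], [0.017, -0.006, 0.004, -0.008, -0.006, 0.0], [0.017, -0.006, 0.004, -0.008, -0.006, 0.0], [0.017, -0.006, 0.004, -0.008, -0.006, 0.0], [0.017, -0.006, 0.004, -0.008, -0.006, 0.0]]
```

```bash
python3 - <<'E'
from st import *
p0,r0=cur(); p1,r1=tgt(-95,5,170,.38,-.36)
print(rows(p0,r0,p1,r1,5).round(3).tolist())
E
```

```text
[[0.005, -0.004, 0.002, 0.022, 0.028, 0.009], [0.005, -0.004, 0.002, 0.022, 0.028, 0.009], [0.005, -0.004, 0.002, 0.022, 0.028, 0.009], [0.005, -0.004, 0.003, 0.022, 0.028, 0.009], [0.005, -0.004, 0.003, 0.022, 0.028, 0.009]]
```

Request:
drive_tool([
  [[0.005,-0.004,0.002,0.022,0.028,0.009,-1],[0.005,-0.004,0.002,0.022,0.028,0.009,-1],[0.005,-0.004,0.002,0.022,0.028,0.009,-1],[0.005,-0.004,0.003,0.022,0.028,0.009,-1],[0.005,-0.004,0.003,0.022,0.028,0.009,-1]],
])

```text
time_s: 5.87
ee_pos: [0.4867, 0.2111, 0.1773]
orientation: [0.55, 0.15, 0.815, -0.101]
force: [-0.3, 0.5, 0.5]
finger_gap: -0.0002
gripper_force: 0.0
```

```bash
python3 - <<'E'
from st import *
state()
p0,r0=cur(); p1,r1=tgt(-95,5,113,.38,-.36)
print(rows(p0,r0,p1,r1,5).round(3).tolist())
E
```

```text
t 5.87 tip local mm [-95.2   5.  170.2] dir az/tilt -0.364 0.383 y [ 0.36  0.93 -0.  ] F [-0.3  0.5  0.5] q [ 0.93  0.14 -0.96 -0.12 -1.1   0.92]
[[0.011, 0.0, 0.004, -0.001, -0.001, -0.0], [0.011, 0.0, 0.004, -0.001, -0.001, -0.0], [0.011, 0.0, 0.004, -0.001, -0.001, -0.0], [0.011, 0.0, 0.004, -0.001, -0.001, -0.0], [0.011, 0.0, 0.004, -0.001, -0.001, -0.0]]
```

Request:
drive_tool([
  [[0.011,0,0.004,0,0,0,-1],[0.011,0,0.004,0,0,0,-1],[0.011,0,0.004,0,0,0,-1],[0.011,0,0.004,0,0,0,-1],[0.011,0,0.004,0,0,0,-1]],
])

```text
time_s: 6.28
ee_pos: [0.4852, 0.2121, 0.1183]
orientation: [0.551, 0.149, 0.815, -0.101]
force: [0.1, 0.9, -0.1]
finger_gap: -0.0004
gripper_force: 0.0
```

```bash
python3 - <<'E'
from st import *
state()
s=optics.snapshot("scene"); p,r=cur(); print(proj(s,[p+.019*r.as_matrix()[:,2]]))
a=s["image"][150:290,150:310]; cv2.imwrite("pics/s2.png",cv2.resize(a,None,fx=4.2,fy=4.2,interpolation=cv2.INTER_CUBIC))
p0,r0=cur(); p1,r1=tgt(-75,3,113,.3,-.3)
print(rows(p0,r0,p1,r1,5).round(3).tolist())
E
```

```text
t 6.28 tip local mm [-96.9   5.7 111.2] dir az/tilt -0.362 0.382 y [0.35 0.94 0.  ] F [ 0.1  0.9 -0.1] q [ 0.94  0.3  -1.02 -0.33 -1.11  0.93]
[[224.94794522 234.25951797]]
[[-0.002, 0.0, 0.004, -0.012, -0.017, -0.004], [-0.002, 0.0, 0.004, -0.012, -0.017, -0.004], [-0.002, -0.0, 0.004, -0.012, -0.017, -0.004], [-0.002, -0.0, 0.004, -0.012, -0.017, -0.004], [-0.002, -0.0, 0.004, -0.012, -0.017, -0.004]]
```

View pics/s2.png

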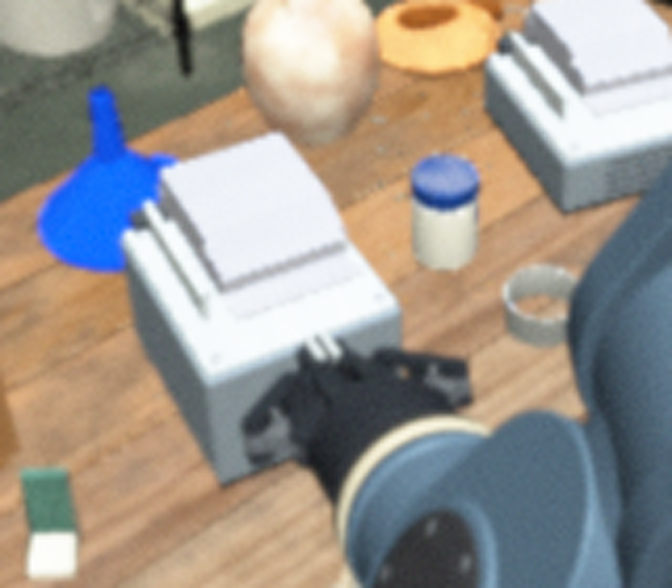

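The fingertip, at crop (320,340) or full picture (226,231), stands in front of the middle of the lip at box-top height. It agrees with the projected tip (225,234). Nothing is touched.

Request:
drive_tool([
  [[-0.002,0,0.004,-0.012,-0.017,-0.004,-1],[-0.002,0,0.004,-0.012,-0.017,-0.004,-1],[-0.002,0,0.004,-0.012,-0.017,-0.004,-1],[-0.002,0,0.004,-0.012,-0.017,-0.004,-1],[-0.002,0,0.004,-0.012,-0.017,-0.004,-1]],
])

```text
time_s: 6.75
ee_pos: [0.5075, 0.2087, 0.1219]
orientation: [0.587, 0.121, 0.795, -0.09]
force: [-0.3, 0.2, -0.2]
finger_gap: 0.0002
gripper_force: 0.0
```

```bash
python3 - <<'E'
from st import *
state()
p0,r0=cur(); p1,r1=tgt(-60,1,113.5,.23,-.25)
print(rows(p0,r0,p1,r1,5).round(4).tolist())
E
```

```text
t 6.75 tip local mm [-73.7   7.8 116.4] dir az/tilt -0.304 0.299 y [ 0.3   0.95 -0.  ] F [-0.3  0.2 -0.2] q [ 0.89  0.41 -1.13 -0.84 -1.1   0.64]
[[-0.0, -0.0013, 0.0029, -0.0103, -0.0138, -0.0024], [0.0, -0.0013, 0.0029, -0.0103, -0.0138, -0.0024], [0.0001, -0.0013, 0.0029, -0.0103, -0.0138, -0.0024], [0.0001, -0.0014, 0.0029, -0.0103, -0.0138, -0.0024], [0.0001, -0.0014, 0.0029, -0.0103, -0.0138, -0.0024]]
```

Request:
drive_tool([
  [[-0.0001,-0.001,0.0025,0,0,0,-1],[-0.0001,-0.001,0.0025,0,0,0,-1],[-0.0001,-0.001,0.0025,0,0,0,-1],[-0.0001,-0.001,0.0025,0,0,0,-1],[-0.0001,-0.001,0.0025,0,0,0,-1]],
])

```text
time_s: 7.17
ee_pos: [0.5186, 0.2041, 0.1196]
orientation: [0.586, 0.121, 0.796, -0.091]
force: [-0.6, 0.1, 0.1]
finger_gap: 0.0002
gripper_force: 0.0
```

```bash
python3 - <<'E'
from st import *
state()
E
```

```text
t 7.17 tip local mm [-61.9   5.5 114. ] dir az/tilt -0.306 0.301 y [ 0.3   0.95 -0.  ] F [-0.6  0.1  0.1] q [ 0.86  0.43 -1.13 -0.89 -1.07  0.6 ]
```

Request:
drive_tool([
  [[-0.0015,-0.0005,0.0025,0,0,0,-1],[-0.002,-0.0005,0.002,0,0,0,-1],[-0.004,-0.0005,0.001,0,0,0,-1],[-0.004,-0.0005,0,0,0,0,-1],[-0.004,-0.0005,0,0,0,0,-1]],
])

```text
time_s: 7.58
ee_pos: [0.527, 0.1987, 0.1329]
orientation: [0.586, 0.121, 0.796, -0.091]
force: [0.2, 1.6, -0.2]
finger_gap: 0.0004
gripper_force: 0.2
```

Request:
drive_tool([
  [[-0.004,0,0,0,0,0,-1],[-0.004,0,0,0,0,0,-1],[-0.004,0,0,0,0,0,-1],[-0.004,0,0,0,0,0,-1],[-0.004,0,0,0,0,0,-1]],
])

```text
time_s: 8.0
ee_pos: [0.5327, 0.1971, 0.1521]
orientation: [0.586, 0.121, 0.796, -0.091]
force: [0.3, 0.1, -1.1]
finger_gap: 0.0002
gripper_force: 0.2
```

```bash
python3 - <<'E'
from st import *
state()
s=optics.snapshot("scene")
a=s["image"][150:290,150:310]; cv2.imwrite("pics/s3.png",cv2.resize(a,None,fx=4.2,fy=4.2,interpolation=cv2.INTER_CUBIC))
E
```

```text
t 8.0 tip local mm [-46.7   1.6 146.5] dir az/tilt -0.305 0.3 y [ 0.3   0.95 -0.  ] F [ 0.3  0.1 -1.1] q [ 0.82  0.33 -1.12 -0.82 -1.04  0.55]
```

View pics/s3.png

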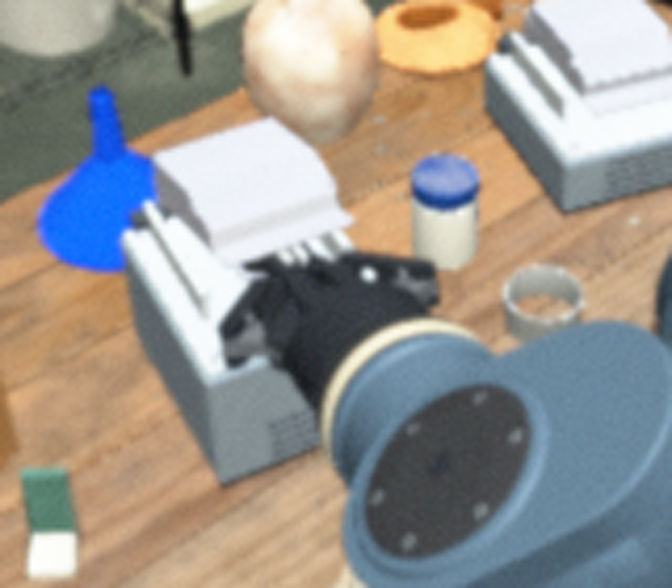

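The guard is up, with its lip resting on the fingers at crop (300,245). The toggle is still untouched. I'll lift a little more and then push forward.

Request:
drive_tool([
  [[-0.004,0,0,0,0,0,-1],[-0.004,0,0,0,0,0,-1],[-0.004,0,0,0,0,0,-1],[0,0,0,0,0,0,-1],[0,0,0,0,0,0,-1]],
])

```text
time_s: 8.47
ee_pos: [0.536, 0.1961, 0.1634]
orientation: [0.586, 0.121, 0.796, -0.091]
force: [0.2, -0.2, -0.6]
finger_gap: -0.0
gripper_force: 0.2
```

```bash
python3 - <<'E'
from st import *
state()
p0,r0=cur(); p1,r1=tgt(-26,0,152,.26,-.25)
print(rows(p0,r0,p1,r1,5).round(4).tolist())
p2,r2=tgt(8,0,149,.25,-.23)
print(rows(p1,r1,p2,r2,10).round(4)[[0,9]].tolist())
E
```

```text
t 8.47 tip local mm [-43.2   1.3 157.8] dir az/tilt -0.305 0.3 y [ 0.3   0.95 -0.  ] F [ 0.2 -0.2 -0.6] q [ 0.81  0.3  -1.11 -0.79 -1.03  0.54]
[[0.0002, -0.0001, 0.0037, -0.0106, -0.008, -0.0024], [0.0003, -0.0002, 0.0036, -0.0106, -0.008, -0.0024], [0.0003, -0.0002, 0.0036, -0.0106, -0.008, -0.0024], [0.0003, -0.0002, 0.0036, -0.0106, -0.008, -0.0024], [0.0004, -0.0003, 0.0036, -0.0106, -0.008, -0.0024]]
[[-0.0006, 0.0001, 0.0034, -0.0019, -0.001, -0.0005], [-0.0005, 0.0001, 0.0034, -0.0019, -0.001, -0.0005]]
```

Request:
drive_tool([
  [[0.0002,-0.0002,0.0036,-0.01,0,-0.002,-1],[0.0002,-0.0002,0.0036,-0.01,0,-0.002,-1],[0.0002,-0.0002,0.0036,-0.01,0,-0.002,-1],[0.0002,-0.0002,0.0036,-0.01,0,-0.002,-1],[0.0002,-0.0002,0.0036,-0.01,0,-0.002,-1]],
])

```text
time_s: 8.88
ee_pos: [0.5542, 0.1935, 0.1576]
orientation: [0.587, 0.103, 0.799, -0.076]
force: [-0.7, -0.0, 0.3]
finger_gap: 0.0001
gripper_force: 0.2
```

```bash
python3 - <<'E'
from st import *
state()
p0,r0=cur(); p1,r1=tgt(8,0,149,.3,-.25)
print(rows(p0,r0,p1,r1,10).round(4)[[0,9]].tolist())
E
```

```text
t 8.88 tip local mm [-24.8   3.3 151.9] dir az/tilt -0.257 0.304 y [0.25 0.97 0.  ] F [-0.7 -0.   0.3] q [ 0.76  0.34 -1.13 -0.94 -0.94  0.45]
[[-0.0007, -0.0002, 0.0032, -0.0006, -0.0004, -0.0002], [-0.0007, -0.0002, 0.0032, -0.0006, -0.0004, -0.0002]]
```

Request:
drive_tool([
  [[-0.0007,-0.0003,0.0032,0,0,0,-1],[-0.0007,-0.0003,0.0032,0,0,0,-1],[-0.0007,-0.0003,0.0032,0,0,0,-1],[-0.0007,-0.0003,0.0032,0,0,0,-1],[-0.0007,-0.0003,0.0032,0,0,0,-1]],
])

```text
time_s: 9.3
ee_pos: [0.5697, 0.1878, 0.1564]
orientation: [0.587, 0.104, 0.799, -0.076]
force: [-2.0, 1.5, 1.3]
finger_gap: 0.0003
gripper_force: 0.9
```

Request:
drive_tool([
  [[-0.0007,-0.0003,0.0032,0,0,0,-1],[-0.0007,-0.0003,0.0032,0,0,0,-1],[-0.0007,-0.0003,0.0032,0,0,0,-1],[-0.0007,-0.0003,0.0032,0,0,0,-1],[-0.0007,-0.0003,0.0032,0,0,0,-1]],
])

```text
time_s: 9.72
ee_pos: [0.5851, 0.1821, 0.1548]
orientation: [0.587, 0.103, 0.799, -0.076]
force: [-1.3, 0.7, -0.1]
finger_gap: 0.0003
gripper_force: 0.5
```

```bash
python3 - <<'E'
from st import *
for i in range(4): state(); s=optics.snapshot("scene")
a=s["image"][150:290,150:310]; cv2.imwrite("pics/s4.png",cv2.resize(a,None,fx=4.2,fy=4.2,interpolation=cv2.INTER_CUBIC))
E
```

```text
t 9.72 tip local mm [  7.7  -1.6 149.1] dir az/tilt -0.257 0.303 y [0.25 0.97 0.  ] F [-1.3  0.7 -0.1] q [ 0.68  0.38 -1.11 -1.   -0.88  0.39]
t 9.77 tip local mm [  8.   -1.6 149.1] dir az/tilt -0.257 0.303 y [0.25 0.97 0.  ] F [-3.1  1.4 -0.9] q [ 0.68  0.38 -1.11 -1.   -0.88  0.39]
t 9.82 tip local mm [  7.7  -1.7 149.1] dir az/tilt -0.258 0.303 y [0.25 0.97 0.  ] F [-0.7  0.3 -1.1] q [ 0.68  0.38 -1.11 -1.   -0.88  0.39]
t 9.87 tip local mm [  7.5  -1.8 149.1] dir az/tilt -0.258 0.303 y [0.25 0.97 0.  ] F [ 0.2 -0.6 -0.5] q [ 0.68  0.38 -1.11 -1.   -0.88  0.39]
```

View pics/s4.png

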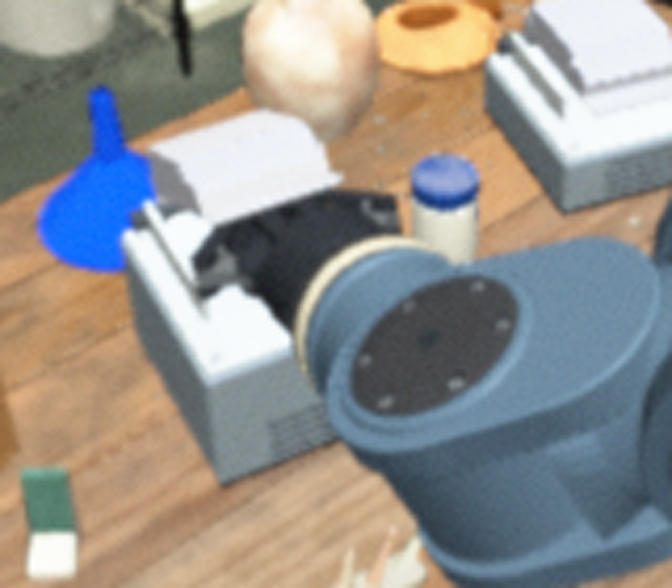

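The guard is still up on the fingers, and the fingertip is at about the expected end of the toggle's travel with about 2 N of push. I'll creep on until the end stop shows in the force.

Request:
drive_tool([
  [[-0.0003,0,0.001,0,0,0,-1],[-0.0003,0,0.001,0,0,0,-1],[-0.0003,0,0.001,0,0,0,-1],[-0.0003,0,0.001,0,0,0,-1],[0,0,0,0,0,0,-1]],
])

```text
time_s: 10.33
ee_pos: [0.5876, 0.1814, 0.1542]
orientation: [0.587, 0.102, 0.8, -0.076]
force: [-33.5, 8.1, 9.5]
finger_gap: -0.0001
gripper_force: 18.0
```

```bash
python3 - <<'E'
from st import *
state()
E
```

```text
t 10.33 tip local mm [ 10.3  -1.7 148.5] dir az/tilt -0.256 0.305 y [ 0.25  0.97 -0.  ] F [-33.5   8.1   9.5] q [ 0.68  0.38 -1.11 -1.   -0.87  0.38]
```

The end stop is reached: the force jumped to 33 N at the expected travel. Now I'll draw back level.

```bash
python3 - <<'E'
from st import *
p0,r0=cur(); p1,r1=tgt(-40,2,147,.31,-.28); p2,r2=tgt(-120,4,147,.38,-.34)
print(rows(p0,r0,p1,r1,10).round(4)[[0,9]].tolist());print(rows(p1,r1,p2,r2,15).round(4)[[0,14]].tolist())
E
```

```text
[[0.0016, 0.0002, -0.0048, 0.0023, 0.0005, 0.0009], [0.0017, 0.0, -0.0048, 0.0023, 0.0005, 0.0009]]
[[0.0015, -0.0002, -0.0051, 0.0038, 0.0047, 0.0014], [0.0019, -0.0005, -0.0049, 0.0038, 0.0047, 0.0014]]
```

Request:
drive_tool([
  [[0.0005,0,-0.002,0,0,0,-1],[0.001,0,-0.004,0,0,0,-1],[0.0015,0,-0.005,0,0,0,-1],[0.0015,0,-0.005,0,0,0,-1],[0.0015,0,-0.005,0,0,0,-1]],
])

```text
time_s: 10.75
ee_pos: [0.5673, 0.1869, 0.1556]
orientation: [0.587, 0.104, 0.799, -0.076]
force: [-0.4, -1.1, -0.9]
finger_gap: -0.0003
gripper_force: 0.0
```

Request:
drive_tool([
  [[0.0016,0,-0.005,0.003,0.001,0.001,-1],[0.0016,0,-0.005,0.003,0.001,0.001,-1],[0.0016,0,-0.005,0.003,0.001,0.001,-1],[0.0016,0,-0.005,0.003,0.001,0.001,-1],[0.0016,0,-0.005,0.003,0.001,0.001,-1]],
])

```text
time_s: 11.17
ee_pos: [0.5419, 0.1938, 0.1554]
orientation: [0.585, 0.11, 0.8, -0.08]
force: [0.7, 0.3, -1.0]
finger_gap: 0.0
gripper_force: 0.2
```

Request:
drive_tool([
  [[0.0017,0,-0.005,0.004,0.005,0.001,-1],[0.0017,0,-0.005,0.004,0.005,0.001,-1],[0.0017,0,-0.005,0.004,0.005,0.001,-1],[0.0017,0,-0.005,0.004,0.005,0.001,-1],[0.0017,0,-0.005,0.004,0.005,0.001,-1]],
])

```text
time_s: 11.58
ee_pos: [0.5165, 0.2011, 0.1552]
orientation: [0.574, 0.119, 0.806, -0.085]
force: [0.9, -0.4, -1.1]
finger_gap: -0.0003
gripper_force: 0.1
```

Request:
drive_tool([
  [[0.0018,0,-0.005,0.004,0.005,0.001,-1],[0.0018,0,-0.005,0.004,0.005,0.001,-1],[0.0018,0,-0.005,0.004,0.005,0.001,-1],[0.0018,0,-0.005,0.004,0.005,0.001,-1],[0.0018,0,-0.005,0.004,0.005,0.001,-1]],
])

```text
time_s: 12.0
ee_pos: [0.4911, 0.209, 0.1553]
orientation: [0.563, 0.128, 0.812, -0.09]
force: [0.2, -0.5, -1.3]
finger_gap: 0.0002
gripper_force: 0.0
```

Request:
drive_tool([
  [[0.0018,0,-0.005,0.004,0.005,0.001,-1],[0.0018,0,-0.005,0.004,0.005,0.001,-1],[0.0018,0,-0.005,0.004,0.005,0.001,-1],[0.0018,0,-0.005,0.004,0.005,0.001,-1],[0.0018,0,-0.005,0.004,0.005,0.001,-1]],
])

```text
time_s: 12.42
ee_pos: [0.4659, 0.2173, 0.156]
orientation: [0.551, 0.137, 0.817, -0.095]
force: [0.6, 0.1, -0.4]
finger_gap: -0.0002
gripper_force: 0.0
```

```bash
python3 - <<'E'
from st import *
state()
s=optics.snapshot("scene")
a=s["image"][150:290,150:310]; cv2.imwrite("pics/s5.png",cv2.resize(a,None,fx=4.2,fy=4.2,interpolation=cv2.INTER_CUBIC))
E
```

```text
t 12.42 tip local mm [-116.7    7.3  148.9] dir az/tilt -0.337 0.383 y [ 0.33  0.94 -0.01] F [ 0.6  0.1 -0.4] q [ 0.98  0.17 -1.   -0.16 -1.12  0.96]
```

View pics/s5.png

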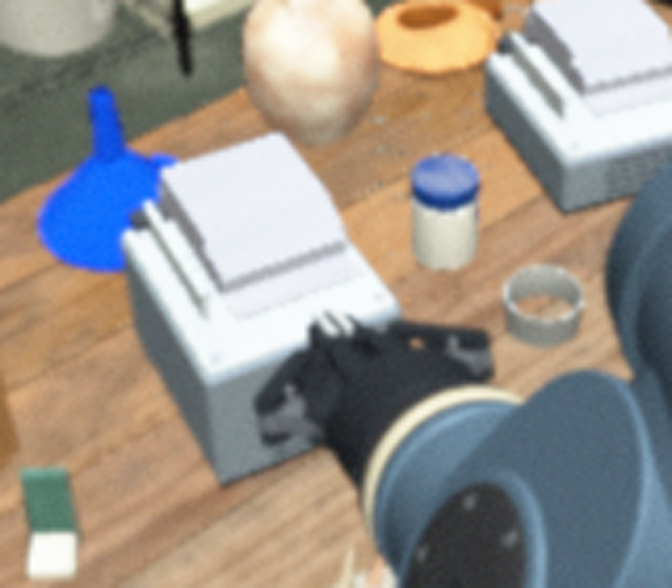

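The guard lies shut exactly as before, with its roof front edge at crop (225,285)–(345,245). The finger is clear and the jar, cutter and tile have not moved, so I'll hand in.

```bash
python3 -c "
from workcell import env
print(env.hand_in())"
```

```text
the job is handed in; nothing more can be done
None
```

The job is handed in (no verdict came back): the kiln toggle was pushed to its end stop with the guard resting on the fingers, judged by travel and a force jump to about 33 N since the hood hid it. I lifted with the sides of the closed, side-by-side fingers because their backs would not fit under the lip. The guard dropped shut, and the fan box, jar, cutter and tile stand as before in the last picture (pot, bowl and cone rack not rechecked).

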